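# Cap a cheese sample in the ageing cellar

### The job

Put the cheese core that stands on the cutting board into the open sample pot in the wooden rack, then set the small white snap cap on that pot and press it straight down until it clicks home and sits level. Keep pressing firmly after the click and finish like that, with the gripper still holding or pushing the cap down: do not let go at the end. Do not ram the cap on, and leave the other things on the bench where they are.

Things in the scene. Friction and masses are not known exactly. Their poses are not given: they have to be found in the camera images.
- core: cheese core (plug cut with the trier): a firm pale yellow cylinder, 18 mm diameter, 45 mm tall, brownish rind on its top 5 mm, about 12 g; stands upright on the cutting board. Origin: centre of its lower end, z up along it
- core_mid (a point): the middle of the cheese core, 22.5 mm above its lower end
- cap: the small snap cap, white plastic, 55 mm diameter, 16 mm high, about 16 g: flat round top (3 mm thick) with a skirt, lying on the bench open side down, just as it goes onto the pot; round, so its yaw does not matter. A rounded lip of 47 mm inner diameter runs inside the lower 4 mm of the skirt; above it the bore is 51 mm. Origin: centre of the skirt's lower edge, z up
- cap_seat (a point): point on the cap's axis at the underside of its top, 13 mm above its origin: it meets the pot's rim plane when the cap is fully home
- pot_open: the only open one of three white sample pots in the rack (any of the three wells), fixed in its well: 44 mm outer, 38 mm inner diameter, 58 mm high, 54 mm deep inside. Origin: centre of its underside, z up, 8 mm above the bench; its rim is 66 mm above the bench. Six sprung snap bumps stand 3 mm proud around the neck, 6.7 mm below the rim
- pot_rim: rim of the open pot (its top ring, part of it). Origin: centre of the mouth, in the plane of the rim, z up. Pressing the cap on: its lip meets the bumps about 8 mm above home; the force climbs to 9 to 13 N within 1 to 2 mm, then falls away and is gone about 4 mm above home; from there the bumps pull the cap down with up to 10 N until it stops hard on the rim. They then hold it on
- rack: fixed wooden rack block, 250 x 78 x 34 mm, three wells in a row along its x axis at -76, 0 and +76 mm. Origin: centre of its underside, z up. The other two wells hold pots already closed with the same cap (55 mm across, top 69 mm above the bench): fingers closing across the row (along the rack's y) clear them, fingers along the row do not
- board: fixed cutting board, 260 x 180 x 15 mm, on which the core and the wedge stand. Origin: centre of its underside, x along its length
- wedge: wedge of cheese, 86 mm long, 45 mm wide at the rind, 55 mm high, on the board. Origin: centre of its underside, x points to the rind. To be left alone
- big_cap: a larger white snap cap, 82 mm diameter, 20 mm high, for another jar; it does not fit. Origin: centre of its underside. To be left alone
- trier: cheese trier, a steel gouge 135 mm long with a dark wooden cross handle 112 mm long, lying on the bench, 22 mm high. Origin: on the bench below the middle of its length, x towards the tip. To be left alone
- test_hammer: small cheese-testing hammer lying on the bench, 200 mm long, 18 mm high. Origin: on the bench below the middle of the handle, x towards the head. To be left alone
- brush: rind brush with wooden handle lying on the bench, 170 mm long, 42 mm wide, 20 mm high. Origin: on the bench below its middle, x towards the bristles. To be left alone
- logger: small grey box, a temperature logger, 50 x 70 x 22 mm, flat on the bench. Origin: centre of its underside. To be left alone
Things that resemble listed ones, but are neither listed nor needed, are in the scene too. There is more than one size of the core; the job needs the smallest.

How it is judged (in metres and radians):
On the way, in this order (a step that is already met when the one before it is completed fails the run):
1. the cheese core is in the open pot and let go (horizontal distance between core_mid and pot_rim below 0.017 m and z of core_mid in the frame of pot_rim below -0.02 m and contact force between the fingers and core below 0.05 N), for 0.2 s.
2. the cap has clicked home, level on the rim, and is still pressed down after the click (horizontal distance between cap_seat and pot_rim below 0.003 m and z of cap_seat in the frame of pot_rim below 0.0015 m and angle between cap's own z axis and vertical below 0.07 rad and contact force between cap and pot_rim above 4 N and contact force between the fingers and cap above 4 N), for 0.5 s.
At the end, for the whole second after the job is handed in: The cheese core is inside the open pot; the small cap is clicked home on that pot (its seat within 1.5 mm of the rim plane, centred within 3 mm, level within 0.07 rad) and at rest, and the fingers still hold or push it so that it is pressed on the rim with more than 4 N (all of step 2 and horizontal distance between core_mid and pot_rim below 0.017 m and z of core_mid in the frame of pot_rim below -0.02 m and linear speed of cap below 0.01 m/s); the arm keeps its last pose, push and grip.
It fails at once if the cap is rammed onto the pot with more than 60 N (contact force between cap and pot_rim above 60 N).
It fails at once if one of the other loose things (wedge, large cap, trier, hammer, brush, logger) is pushed more than 20 mm from its place (distance of any of wedge, big_cap, trier, test_hammer, brush, logger from where it was at the start of the episode above 0.02 m).
It also fails if it takes over 61 s, if anything falls off the work surface, if the arm or the gripper's body presses on something with over 40 N, if the wrist force passes 120 N, or if a joint passes its speed limit or range.

### The arm

A 6-joint arm with a two-finger parallel gripper is mounted at the origin on the work surface. World frame = base frame: x ahead of the robot, y to its left, z up, the work surface at z = 0. Lengths are in mm, angles in rad, forces in N, time in s.
With the tool pointing down it reaches from about 350 to 775 mm from the base axis. Payload 7.3 kg.
Tool frame: the origin (TCP) lies at the very end of the fingers, on their centre line; the grasp point (between the pads) lies 19 mm behind it; z points along the fingers, y is the line along which they close (so a half turn about z gives the same grasp; the last joint's range is limited). The gripper opens to 92 mm and grips with 3 to 60 N. Pads are 19 mm wide; open, the fingers measure 130 mm over their backs; the gripper's body (75 mm by 190 mm) begins 47 mm behind the grasp point.
Start: joints at [-1.263, 0.342, 1.524, -0, 1.275, -0.146], TCP at [230.176, -471.873, 226.741] pointing down, gripper open.
Joint ranges: [-2.53, 2.53], [-0.77, 2.02], [0.04, 2.7], [-1, 4.14], [0.28, 2.66], [-3.11, 3.11]. Speed limits (rad/s): [2.57, 2.57, 3.14, 3.14, 3.14, 3.14].

### API

Orientations are given as [roll, pitch, yaw] about the fixed x, y, z axes, in that order (R = Rz(yaw) Ry(pitch) Rx(roll)).
In Python, from plant import get_obs, vision, workorder gives the robot as it stands.
- The arm moves only by the shell command python3 -m pendant 'ROWS' [OPENING]. ROWS is a JSON object of lists of equal length, an entry for each row: "dp": the shift along the tool's x, y, z in m, a list of three; "rotation": the turn, a rotation vector about the tool's x, y, z in rad, a list of three. A call has 1 to 8 rows; each row is the pose to reach, as a shift and turn from the pose commanded when the call began, along the tool's axes at that moment; what a row does not reach only later rows make up. A row lasts 1/8 s, in which the tool goes at most 62.5 mm and 10.7 degrees, less where a joint would pass 70% of its speed; a pose out of reach is approached as far as the arm can. A call with a gripper value outside its range is refused whole. OPENING is the finger opening in m, from 0 to 0.0918, set as the call begins (- or left out, the last holds). The fingers move at their own pace and stop on an object; the grip force is fixed at half the most. Time passes only in rows, so rows that repeat a pose let the fingers close. It gives the time, the measured TCP pose, the force, the opening and the grip force at its end, in the units of the state.
- get_obs(): the state, without advancing time (a new reading comes with each control period).
- vision.capture(name): name is "scene" or "top" or "wrist"; returns a dict with "pixels" (480x640x3 uint8, red, green, blue), "vfov" (degrees; the focal length in pixels is half the picture's height over the tangent of half this angle, whatever the lens; pixels are square), "cx", "cy" (the principal point, pixels), "dist" ([k1, k2, p1, p2, k3] as OpenCV has them; the pictures are not rectified), "pose" (4x4, takes a point from camera to world coordinates); the wrist camera has in their place "T_tool_cam" (4x4, takes a point from camera to tool coordinates, whose origin is the TCP and whose axes are the flange's). Camera axes: x right, y up, looking along -z (the intrinsics and any distortion apply to the point x, -y, -z); pixel columns grow to the right and rows downward; lengths in mm; the calibration is good to about 2 mm. A picture is of the moment at which its call begins: read the wrist's pose just before it. There is no depth.
- workorder.close_job(): hands the job in; it is judged then, once.
The state is a dict: "time": time; "joint_positions": joint angles; "dq": joint speeds; "tau": joint torques, N m; "tool_pos": TCP position; "tcp_rot": TCP orientation; "contact_force": force on the tool from outside, world axes, zero at the start; "moment": the same for the moment, N m; "grip_width": finger opening in mm; "finger_force": force on a finger pad.
Only numpy, scipy, OpenCV 4.12 (cv2) and the standard library are available. Lean on these libraries where they do the work, as an engineer would, in place of code of your own. Each camera call takes 0.05 s, during which the arm holds its last target. There are 200 camera calls.

## Working session

There is one attempt and no reset: what is moved stays moved. The work goes in short steps, Python scripts to look and compute and a shell command to move; the robot and the scene stay as the last step left them, time stands still between calls to the robot, and variables do not carry over. Pictures are saved under pics/ and viewed, at most 10 in all, crops included, and the job is handed in when it is done.

```bash
ls; mkdir -p pics
cat > h.py <<'E'
import numpy as np, cv2, math
from plant import get_obs, vision, workorder
from scipy.spatial.transform import Rotation as R
def tool():
    o=get_obs(); T=np.eye(4); T[:3,:3]=R.from_euler('xyz',o['tcp_rot']).as_matrix(); p=np.array(o['tool_pos'],float)
    T[:3,3]=p if abs(p).max()>5 else p*1000
    return T
def cap(name):
    T=tool(); c=vision.capture(name); c=dict(c)
    c['M']=np.array(c['pose']) if 'pose' in c else T@np.array(c['T_tool_cam'])
    f=240/math.tan(math.radians(c['vfov'])/2)
    c['K']=np.array([[f,0,c['cx']],[0,f,c['cy']],[0,0,1.]]); return c
def save(c,fn,box=None,s=1):
    im=c['pixels'][:,:,::-1]
    if box: im=im[box[1]:box[3],box[0]:box[2]]
    cv2.imwrite('pics/'+fn,cv2.resize(np.ascontiguousarray(im),None,fx=s,fy=s,interpolation=cv2.INTER_CUBIC))
def rays(c,uv):
    n=cv2.undistortPoints(np.array(uv,float).reshape(-1,1,2),c['K'],np.array(c['dist'],float)).reshape(-1,2)
    d=np.c_[n[:,0],-n[:,1],-np.ones(len(n))]@c['M'][:3,:3].T
    return c['M'][:3,3],d
def onz(c,uv,z):
    o,d=rays(c,uv); return o+d*((z-o[2])/d[:,2])[:,None]
def proj(c,P):
    q=(np.atleast_2d(P)-c['M'][:3,3])@c['M'][:3,:3]; q=q*[1,-1,-1]
    return cv2.projectPoints(q.reshape(-1,1,3),np.zeros(3),np.zeros(3),c['K'],np.array(c['dist'],float))[0].reshape(-1,2)
def tri(obs):
    A=np.zeros((3,3));b=np.zeros(3);L=[]
    for c,uv in obs:
        o,d=rays(c,[uv]);d=d[0]/np.linalg.norm(d[0]);P=np.eye(3)-np.outer(d,d);A+=P;b+=P@o;L.append((o,P))
    x=np.linalg.solve(A,b); return x,[float(np.linalg.norm(P@(x-o))) for o,P in L]
E
python3 - <<'E'
from h import *
import pickle
print(get_obs())
for n in('scene','top','wrist'):
    c=cap(n);save(c,n+'0.png');print(n,c['vfov'],c['cx'],c['cy'],c['dist'],np.round(c['M'],2).tolist())
    pickle.dump(c,open(n+'0.pkl','wb'))
E
```

```text
pics
{'time': 0.0, 'joint_positions': array([-1.26297897e+00,  3.42725211e-01,  1.52501229e+00, -2.58884048e-05,
        1.27539246e+00, -1.46013515e-01]), 'dq': array([-0.00112037, -0.00063124, -0.00064513, -0.0002685 , -0.00155267,
       -0.00127311]), 'tau': array([ 1.03851903e-04, -4.31238484e+01, -2.44222856e+01,  7.16771325e-02,
        5.57654025e-02, -1.25732709e-04]), 'tool_pos': array([ 230.04879697, -471.46362593,  226.04531937]), 'tcp_rot': array([-3.14006810e+00, -1.99178750e-04,  4.53838275e-01]), 'contact_force': array([ 0.12682585, -0.26996992,  0.03838268]), 'moment': array([-0.00581204, -0.03794815, -0.05362763]), 'finger_force': 0.0, 'grip_width': 91.9036397378958}
scene 57.106857466284254 317.3744228824349 242.16838487591713 [-0.0031658  0.         0.         0.         0.       ] [[0.66, -0.62, 0.43, 939.62], [0.75, 0.55, -0.37, -340.08], [-0.01, 0.56, 0.83, 846.24], [0.0, 0.0, 0.0, 1.0]]
top 45.927509829467496 323.2914454568726 232.74201148373348 [-0.10266522  0.          0.          0.          0.        ] [[0.0, 0.99, -0.17, 316.36], [-1.0, 0.01, 0.02, -3.95], [0.02, 0.17, 0.99, 1284.04], [0.0, 0.0, 0.0, 1.0]]
wrist 68.04950906214887 315.9661129159708 239.32654584108897 [-0.0602796  0.         0.         0.         0.       ] [[0.44, 0.87, 0.22, 290.19], [-0.9, 0.43, 0.11, -443.15], [-0.0, -0.25, 0.97, 383.5], [0.0, 0.0, 0.0, 1.0]]
```

View pics/top0.png

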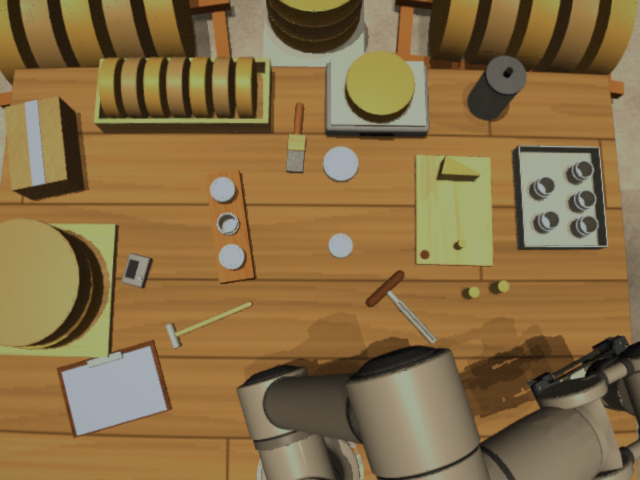

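View pics/scene0.png

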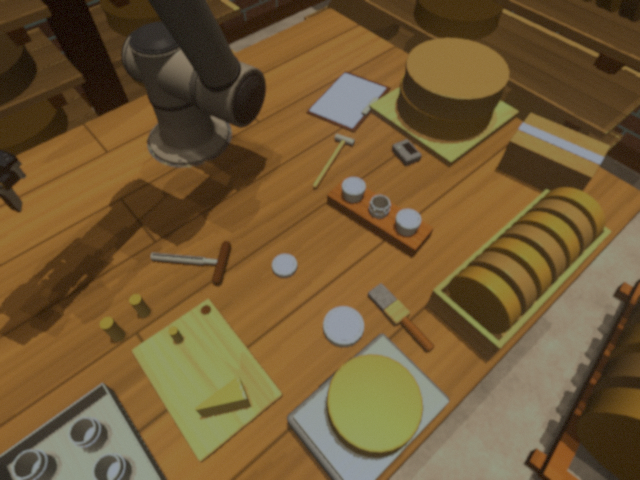

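Candidates:
- **Core:** top (461,244) / scene (176,333) is on the board and the smallest. The larger look-alikes stand on the bench at top (473,292) and (502,286).
- **Cap:** small one at top (341,245) / scene (284,264). The big one is at top (341,164).
- **Open pot:** middle well, top (228,224) / scene (380,205). The five jars in the tray on the right are not the pot.

I choose the first in each case.

```bash
cat > m1.py <<'E'
from h import *
import pickle
t=pickle.load(open('top0.pkl','rb'));s=pickle.load(open('scene0.pkl','rb'))
def white(c,box):
    x0,y0,x1,y1=box;h=cv2.cvtColor(c['pixels'][y0:y1,x0:x1],cv2.COLOR_RGB2HSV)
    m=((h[...,1]<70)&(h[...,2]>110)).astype('uint8')
    n,l,st,ce=cv2.connectedComponentsWithStats(m)
    return [(np.round(ce[i]+[x0,y0],1).tolist(),st[i,2:].tolist()) for i in range(1,n) if st[i,4]>60]
print('cap',white(t,(320,225,365,265)),white(s,(260,245,310,285)))
print('rack',white(t,(200,165,260,280)),white(s,(330,165,440,250)))
for n,a,b in[('core',(461,244),(175,331)),('cap',(341,245),(284,264.5)),('pot',(228,223.5),(380,205))]:
    print(n,*tri([(t,a),(s,b)]))
a=t['pixels'][225:265,440:480];b=s['pixels'][310:360,150:205]
cv2.imwrite('pics/core.png',np.hstack([cv2.resize(a[:,:,::-1],(400,400)),cv2.resize(b[:,:,::-1],(400,400))]))
E
python3 m1.py
```

```text
cap [([340.1, 245.3], [25, 25, 482])] [([284.0, 264.1], [25, 23, 445])]
rack [([222.0, 188.9], [25, 25, 489]), ([228.1, 224.5], [23, 22, 297]), ([231.1, 256.3], [25, 26, 512])] [([353.5, 185.5], [24, 18, 349]), ([380.9, 203.4], [21, 17, 90]), ([408.3, 218.3], [25, 21, 407])]
core [ 502.69512886 -331.92198271   49.07353348] [2.394838953080414, 2.394838953080485]
cap [504.46820546 -66.94953544  10.6700604 ] [1.5234037206280795, 1.5234037206280906]
pot [545.67735147 185.88168888  51.21919953] [2.4702872465619383, 2.470287246561959]
```

View pics/core.png

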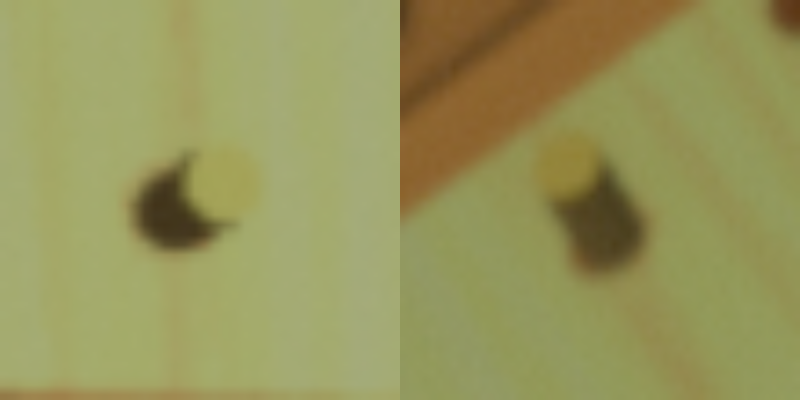

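```bash
cat >> h.py <<'E'
def go(P,yaw=None):
    T=tool(); d=T[:3,:3].T@(np.array(P,float)-T[:3,3]); y=math.atan2(T[1,0],T[0,0])
    print('at',np.round(T[:3,3],1),'yaw',round(y,3),'dp',np.round(d/1000,4),'rotz', None if yaw is None else round(-((yaw-y+math.pi/2)%math.pi-math.pi/2),3))
E
python3 - <<'E'
from h import *
import pickle
t=pickle.load(open('top0.pkl','rb'));s=pickle.load(open('scene0.pkl','rb'))
a,b=(462.2,243.2),(173.1,330.6)
print(tri([(t,a),(s,b)]),onz(t,[a],60),onz(s,[b],60))
A=onz(t,[(222,188.9),(231.1,256.3)],69);print(A,A.mean(0))
d=A[0]-A[1];print('rack yaw',math.atan2(d[1],d[0]),np.linalg.norm(d))
B=onz(s,[(353.5,182),(408.3,216)],69);print(B)
q=tri([(t,a),(s,b)])[0]; go([q[0],q[1],200],math.atan2(d[1],d[0]))
print(get_obs()['joint_positions'])
E
```

```text
(array([ 503.32587168, -333.69323105,   55.30907932]), [1.6999808957618636, 1.6999808957619102]) [[ 502.04601079 -334.06590472   60.        ]] [[ 506.70487486 -332.19328113   60.        ]]
[[618.36344767 197.02450187  69.        ]
 [468.84389159 172.20119166  69.        ]] [543.60366963 184.61284676  69.        ]
rack yaw 0.1645199007600285 151.5661386315775
[[466.09184053 179.25847096  69.        ]
 [618.93108351 201.06811991  69.        ]]
at [ 230.1 -471.6  226.2] yaw 0.454 dp [ 0.3061 -0.0041  0.0262] rotz 0.289
[-1.26302015e+00  3.42575592e-01  1.52479102e+00 -3.49060539e-05
  1.27539372e+00 -1.46020041e-01]
```

```bash
python3 -m pendant '{"dp":[[0.03,0,0.005],[0.08,-0.001,0.01],[0.135,-0.002,0.016],[0.19,-0.003,0.022],[0.24,-0.004,0.026],[0.28,-0.004,0.026],[0.3,-0.004,0.026],[0.306,-0.004,0.026]],"rotation":[[0,0,0.03],[0,0,0.08],[0,0,0.13],[0,0,0.18],[0,0,0.23],[0,0,0.27],[0,0,0.289],[0,0,0.289]]}' 0.05
python3 -m pendant '{"dp":[[0,0,0],[0,0,0]],"rotation":[[0,0,0],[0,0,0]]}'
python3 - <<'E'
from h import *
import pickle
c=cap('wrist');save(c,'w1.png');pickle.dump(c,open('w1.pkl','wb'));print(proj(c,[[503,-333,60],[503,-333,15]]),get_obs()['time'])
E
```

```text
time: 1.15
tool_pos: [504.2, -333.3, 200.2]
tcp_rot: [-3.141, 0.001, 0.167]
contact_force: [-0.7, -1.1, -0.5]
grip_width: 50.1
finger_force: 0.0
time: 1.4
tool_pos: [502.6, -334.7, 200.7]
tcp_rot: [-3.142, 0.0, 0.164]
contact_force: [-0.0, -0.4, 0.3]
grip_width: 49.9
finger_force: 0.0
[[313.39838041 227.73578596]
 [313.72377114 217.80647563]] 1.45
```

View pics/w1.png

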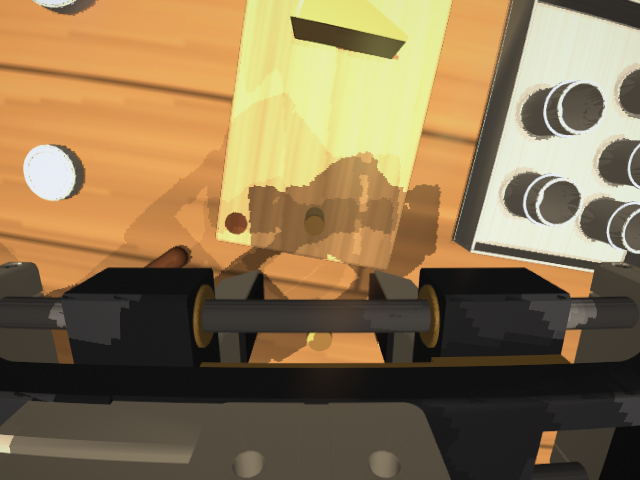

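The close view shows the core's brown top disc at about (314,226), as predicted. The wedge is at (350,30), the small cap at (52,172) and a larger look-alike at (318,340). I measure the core from a second wrist position, 40 mm lower.

```bash
python3 -m pendant '{"dp":[[0.015,0,0.02],[0.035,0,0.045],[0.05,0,0.06],[0.05,0,0.06],[0.05,0,0.06]],"rotation":[[0,0,0],[0,0,0],[0,0,0],[0,0,0],[0,0,0]]}'
python3 - <<'E'
from h import *
import pickle
c=cap('wrist');pickle.dump(c,open('w2.pkl','wb'));w=pickle.load(open('w1.pkl','rb'))
print(proj(c,[[503,-333,60]]))
tiles=[]
for k in(w,c):
    u,v=np.round(proj(k,[[503,-333,60]])[0]).astype(int)
    print(u,v);tiles.append(cv2.resize(np.ascontiguousarray(k['pixels'][v-25:v+25,u-25:u+25,::-1]),(400,400),interpolation=cv2.INTER_NEAREST))
cv2.imwrite('pics/c2.png',np.hstack(tiles))
E
```

```text
time: 2.08
tool_pos: [552.8, -326.2, 141.1]
tcp_rot: [3.141, -0.0, 0.165]
contact_force: [-0.7, -0.4, -0.0]
grip_width: 50.1
finger_force: 0.0
[[313.01196965 313.28017598]]
313 228
313 313
```

View pics/c2.png

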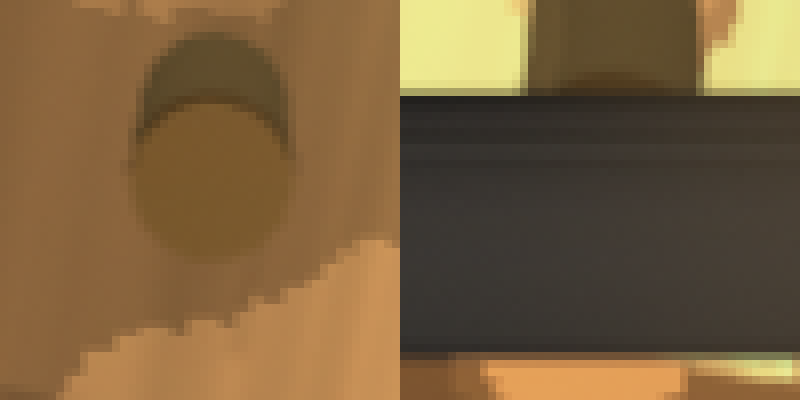

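Left tile: the top disc is at (314.5,225.5) in w1, about 20 px across. In the right tile the finger rod hides the disc, so I triangulate w1 with the fixed views.

Run:
```python
from h import *
import pickle
t,s,w,c=[pickle.load(open(n+'.pkl','rb')) for n in('top0','scene0','w1','w2')]
L=[(t,(462.2,243.2)),(s,(173.1,330.6)),(w,(314.5,225.5))]
print(tri(L),tri(L[1:]),tri(L[::2]))
for k,uv in L: print(onz(k,[uv],60))
x=onz(w,[L[2][1]],60)[0]
y0=(tri(L)[0]+x)/2; go([y0[0],y0[1],38])
```

```text
(array([ 503.57742547, -333.73031485,   55.19538582]), [1.7925006377836026, 1.6424306494466274, 0.48158287605652395]) (array([ 504.32469847, -332.94484053,   55.89842136]), [0.8003550104929826, 0.8003550104929017]) (array([ 503.37997512, -334.62138044,   54.68405457]), [1.013465049864698, 1.013465049864653])
[[ 502.04601079 -334.06590472   60.        ]]
[[ 506.70487486 -332.19328113   60.        ]]
[[ 505.09136921 -333.61151116   60.        ]]
at [ 552.8 -326.3  141.6] yaw 0.165 dp [-0.0491 -0.0008  0.1035] rotz None
```

```bash
python3 -m pendant '{"dp":[[-0.025,0,0],[-0.049,-0.001,0.01],[-0.049,-0.001,0.04],[-0.049,-0.001,0.07],[-0.049,-0.001,0.095],[-0.049,-0.001,0.104],[-0.049,-0.001,0.104],[-0.049,-0.001,0.104]],"rotation":[[0,0,0],[0,0,0],[0,0,0],[0,0,0],[0,0,0],[0,0,0],[0,0,0],[0,0,0]]}'
python3 -m pendant '{"dp":[[0,0,0],[0,0,0],[0,0,0],[0,0,0],[0,0,0]],"rotation":[[0,0,0],[0,0,0],[0,0,0],[0,0,0],[0,0,0]]}' 0.0
```

```text
time: 3.12
tool_pos: [504.9, -333.6, 38.2]
tcp_rot: [3.14, -0.002, 0.165]
contact_force: [-0.1, 0.1, -0.8]
grip_width: 50.0
finger_force: 0.0
time: 3.75
tool_pos: [504.3, -333.0, 36.8]
tcp_rot: [3.141, -0.0, 0.165]
contact_force: [-0.0, 0.5, 1.4]
grip_width: 17.2
finger_force: 30.0
```

Core gripped: opening 17.2 mm, 30 N. Lift and carry above the pot.

```bash
python3 -m pendant '{"dp":[[0,0,-0.01],[0,0,-0.035],[0,0,-0.07],[0,0,-0.1],[0,0,-0.11],[0,0,-0.113]],"rotation":[[0,0,0],[0,0,0],[0,0,0],[0,0,0],[0,0,0],[0,0,0]]}'
python3 - <<'E'
from h import *
import pickle
c=cap('wrist');save(c,'held.png');go([545,185,150])
E
```

```text
time: 4.5
tool_pos: [504.2, -332.9, 150.0]
tcp_rot: [3.141, -0.0, 0.165]
contact_force: [0.4, 0.1, -1.4]
grip_width: 17.7
finger_force: 30.0
at [ 504.1 -332.8  149.6] yaw 0.165 dp [ 1.253e-01 -5.041e-01 -3.000e-04] rotz None
```

```bash
python3 -m pendant '{"dp":[[0.005,-0.02,-0.01],[0.015,-0.06,-0.02],[0.025,-0.11,-0.03],[0.035,-0.165,-0.03],[0.045,-0.22,-0.03],[0.055,-0.275,-0.03],[0.065,-0.33,-0.03],[0.07,-0.385,-0.03]],"rotation":[[0,0,0],[0,0,0],[0,0,0],[0,0,0],[0,0,0],[0,0,0],[0,0,0],[0,0,0]]}'
python3 -m pendant '{"dp":[[0.004,-0.045,0],[0.01,-0.08,0],[0.014,-0.105,0],[0.015,-0.117,0],[0.015,-0.119,0],[0.015,-0.119,0],[0.015,-0.119,0]],"rotation":[[0,0,0],[0,0,0],[0,0,0],[0,0,0],[0,0,0],[0,0,0],[0,0,0]]}'
python3 - <<'E'
from h import *
import pickle
c=cap('wrist');save(c,'w3.png');pickle.dump(c,open('w3.pkl','wb'));print(proj(c,[[545,186,66]]))
E
```

```text
time: 5.55
tool_pos: [509.1, 61.2, 179.5]
tcp_rot: [-3.141, 0.001, 0.165]
contact_force: [1.1, 0.1, 0.1]
grip_width: 17.2
finger_force: 30.0
time: 6.42
tool_pos: [505.5, 177.3, 179.7]
tcp_rot: [3.141, 0.0, 0.164]
contact_force: [-0.1, -0.1, -0.8]
grip_width: 17.4
finger_force: 30.0
[[312.4090822  184.30653459]]
```

View pics/w3.png

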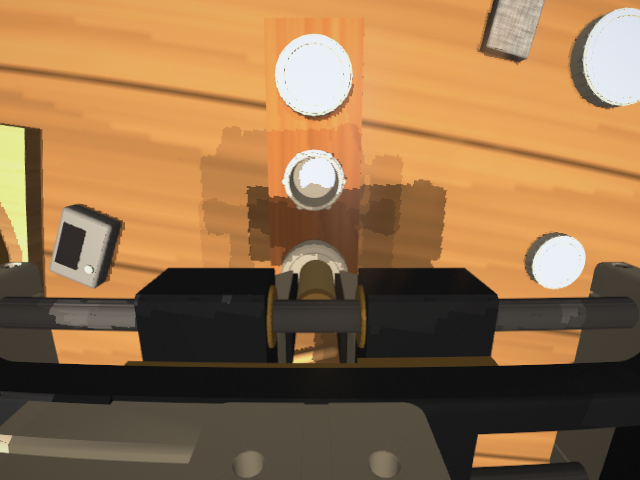

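The open pot's rim is at about (315,180) with closed caps at (314,75) and (315,265). The small cap is at (555,262) and the core is held at (316,285). Now a second wrist view for the rim height.

```bash
python3 -m pendant '{"dp":[[-0.02,0,0],[-0.05,0,0],[-0.07,0,0],[-0.07,0,0],[-0.07,0,0]],"rotation":[[0,0,0],[0,0,0],[0,0,0],[0,0,0],[0,0,0]]}'
cat > m2.py <<'E'
from h import *
import pickle,sys
def blobs(c,amin=700):
    h=cv2.cvtColor(c['pixels'],cv2.COLOR_RGB2HSV)
    m=((h[...,1]<75)&(h[...,2]>70)).astype('uint8'); m[268:]=0
    m=cv2.morphologyEx(m,cv2.MORPH_OPEN,np.ones((3,3)))
    out=[]
    for k in cv2.findContours(m,cv2.RETR_EXTERNAL,cv2.CHAIN_APPROX_NONE)[0]:
        if cv2.contourArea(k)>amin:
            e=cv2.fitEllipse(cv2.convexHull(k)); out.append((np.array(e[0]),e[1]))
    return out
E
python3 - <<'E'
from m2 import *
w=pickle.load(open('w3.pkl','rb'));c=cap('wrist');pickle.dump(c,open('w4.pkl','wb'))
for k in(w,c):
    print([(np.round(a,1).tolist(),np.round(b,1).tolist()) for a,b in blobs(k)],proj(k,[[545,186,66]]))
E
```

```text
time: 7.1
tool_pos: [437.4, 166.5, 180.0]
tcp_rot: [3.142, -0.001, 0.164]
contact_force: [0.2, 0.1, 0.2]
grip_width: 17.1
finger_force: 30.0
[([313.5, 273.4], [64.8, 67.2]), ([555.2, 259.6], [53.2, 59.9]), ([79.3, 242.5], [60.6, 80.8]), ([313.5, 180.0], [61.4, 62.1]), ([313.4, 74.8], [77.3, 82.6]), ([619.7, 57.6], [91.4, 106.4]), ([515.1, 22.9], [48.8, 95.7])] [[312.4090822  184.30653459]]
[([566.9, 191.7], [57.7, 64.4]), ([314.2, 190.3], [72.2, 72.7]), ([70.0, 173.8], [68.1, 91.2]), ([314.2, 87.6], [64.7, 70.3]), ([612.7, 5.6], [43.6, 63.3]), ([314.9, -36.1], [79.1, 115.3])] [[313.07448292  88.33695804]]
```

Run:
```python
from m2 import *
w,c=[pickle.load(open(n,'rb')) for n in('w3.pkl','w4.pkl')]
print('rim tri',tri([(w,(313.5,180)),(c,(314.2,87.6))]),onz(w,[(313.5,180)],66),onz(c,[(314.2,87.6)],66))
A=onz(w,[(313.4,74.8)],69)[0];B=onz(c,[(314.2,190.3)],69)[0];print('caps',A,B,(A+B)/2,np.linalg.norm(A-B),math.atan2(*(A-B)[1::-1]))
print('cap tri',tri([(w,(555.2,259.6)),(c,(566.9,191.7))]),onz(c,[(566.9,191.7)],16))
# inner bore edge: bright-ring mask hole
for k,(u,v) in((w,(313,180)),(c,(314,88))):
    g=cv2.cvtColor(k['pixels'][v-40:v+40,u-40:u+40],cv2.COLOR_RGB2BGR);print(u,v)
    k['t']=cv2.resize(g,(400,400),interpolation=cv2.INTER_CUBIC)
cv2.imwrite('pics/rim.png',np.hstack([w['t'],c['t']]))
```

```text
rim tri (array([547.38372523, 185.63062029,  54.81913251]), [0.0008175222728669077, 0.0008175222729599123]) [[548.33501366 185.71225933  66.        ]] [[545.62990325 185.28512895  66.        ]]
caps [621.41106422 197.83678654  69.        ] [473.09807768 173.2177072   69.        ] [547.25457095 185.52724687  69.        ] 150.34241265953162 0.1644942078441288
cap tri (array([506.31140878, -68.24604395,   4.45007043]), [0.049050412481783816, 0.04905041248177381]) [[506.20472528 -59.80261334  16.        ]]
313 180
314 88
```

View pics/rim.png

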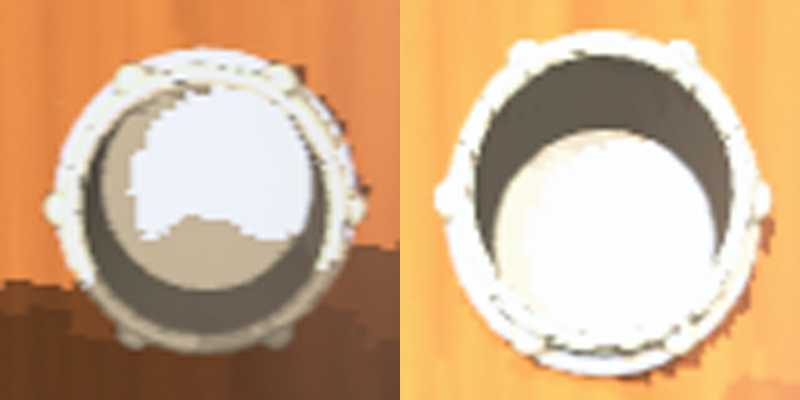

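Left: bore centre (314.1,181.2). Right: bore centre (314.2,88.5). The wrist views disagree by about 2 mm in x, so there is a calibration bias. I take a view with the camera straight above the pot, and will repeat it later over the cap at the same relative height so the bias cancels.

```bash
python3 -m pendant '{"dp":[[0.02,0,0],[0.043,0,0],[0.043,0,0],[0.043,0,0],[0.043,0,0]],"rotation":[[0,0,0],[0,0,0],[0,0,0],[0,0,0],[0,0,0]]}'
cat >> m2.py <<'E'
def bore(c,u,v,r=40):
    """dark/light edge of pot bore: outer silhouette hull ellipse vs inner edge by radial gradient"""
    g=cv2.GaussianBlur(cv2.cvtColor(c['pixels'],cv2.COLOR_RGB2LAB),(3,3),0).astype(float)
E
python3 - <<'E'
from m2 import *
c=cap('wrist');pickle.dump(c,open('w5.pkl','wb'));T=tool();o=get_obs()
print(np.round(T[:3,3],2),o['tcp_rot'],proj(c,[[546.5,185.5,66]]))
print([(np.round(a,1).tolist(),np.round(b,1).tolist()) for a,b in blobs(c)])
u,v=np.round(proj(c,[[546.5,185.5,66]])[0]).astype(int);print(u,v)
t=cv2.resize(np.ascontiguousarray(c['pixels'][v-40:v+40,u-40:u+40,::-1]),(480,480),interpolation=cv2.INTER_CUBIC);cv2.imwrite('pics/rim5.png',t)
E
```

```text
time: 7.78
tool_pos: [478.2, 173.6, 179.6]
tcp_rot: [3.142, 0.001, 0.165]
contact_force: [-0.0, 0.9, -0.3]
grip_width: 17.5
finger_force: 30.0
[478.31 173.65 179.72] [3.14151285e+00 3.09651226e-04 1.64853298e-01] [[314.65287387 145.06568349]]
[([314.7, 242.2], [68.4, 69.6]), ([560.7, 233.8], [55.7, 61.6]), ([76.8, 218.9], [73.7, 83.6]), ([314.9, 144.1], [62.8, 64.8]), ([614.7, 33.2], [80.0, 88.7]), ([515.0, 6.7], [40.6, 48.2]), ([314.8, 33.8], [78.9, 87.1])]
315 145
```

View pics/rim5.png

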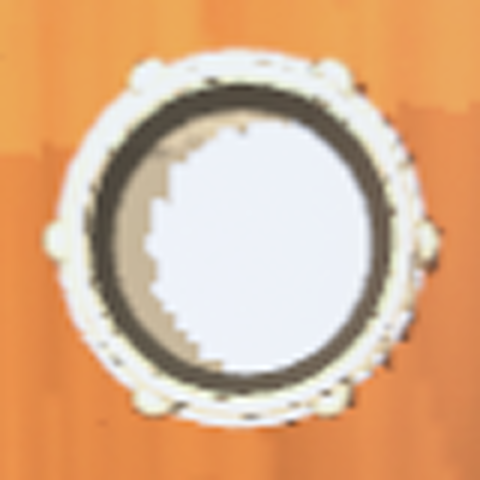

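Camera straight above: bore and floor are concentric at px (314.8,144.3), so the pot is at about (547,185.5). Put the core in.

```bash
python3 -m pendant '{"dp":[[0.03,0,0],[0.06,0,0.01],[0.07,0,0.03],[0.07,0,0.065],[0.07,0,0.095],[0.07,0,0.107],[0.07,0,0.108],[0.07,0,0.108]],"rotation":[[0,0,0],[0,0,0],[0,0,0],[0,0,0],[0,0,0],[0,0,0],[0,0,0],[0,0,0]]}'
python3 -m pendant '{"dp":[[0,0,0],[0,0,0],[0,0,0],[0,0,0]],"rotation":[[0,0,0],[0,0,0],[0,0,0],[0,0,0]]}' 0.04
python3 -m pendant '{"dp":[[0,0,-0.02],[0,0,-0.06],[0,0,-0.1],[-0.03,0,-0.108],[-0.06,0,-0.108],[-0.07,0,-0.108],[-0.07,0,-0.108],[-0.07,0,-0.108]],"rotation":[[0,0,0],[0,0,0],[0,0,0],[0,0,0],[0,0,0],[0,0,0],[0,0,0],[0,0,0]]}' 0.0918
python3 - <<'E'
from m2 import *
c=cap('wrist');pickle.dump(c,open('w6.pkl','wb'));T=tool();print(np.round(T[:3,3],2))
print([(np.round(a,1).tolist(),np.round(b,1).tolist()) for a,b in blobs(c)])
s=cap('scene');a=cv2.resize(np.ascontiguousarray(c['pixels'][105:185,275:355,::-1]),(400,400));b=cv2.resize(np.ascontiguousarray(s['pixels'][165:245,340:420,::-1]),(400,400))
cv2.imwrite('pics/in.png',np.hstack([a,b]))
go([506.5-68.2,-67-11.8,129.7],0.1645)
E
```

```text
time: 8.82
tool_pos: [548.4, 185.3, 72.7]
tcp_rot: [3.142, -0.002, 0.165]
contact_force: [-0.9, -0.0, -0.1]
grip_width: 17.1
finger_force: 30.0
time: 9.32
tool_pos: [547.9, 185.2, 71.8]
tcp_rot: [3.142, -0.0, 0.165]
contact_force: [0.2, 0.4, 0.5]
grip_width: 39.7
finger_force: 0.0
time: 10.32
tool_pos: [479.8, 173.8, 179.7]
tcp_rot: [3.141, -0.001, 0.165]
contact_force: [-0.0, 0.1, 0.3]
grip_width: 91.9
finger_force: 0.0
[479.72 173.77 179.52]
[([314.5, 244.2], [68.0, 69.3]), ([560.3, 235.5], [55.6, 61.6]), ([76.0, 220.2], [70.4, 85.5]), ([314.7, 146.4], [62.7, 64.3]), ([614.9, 34.7], [81.6, 89.8]), ([515.1, 8.6], [39.7, 49.8]), ([314.6, 36.6], [79.0, 86.7])]
at [479.6 173.7 179.4] yaw 0.165 dp [-0.0821  0.2424  0.0498] rotz 0.0
```

View pics/in.png

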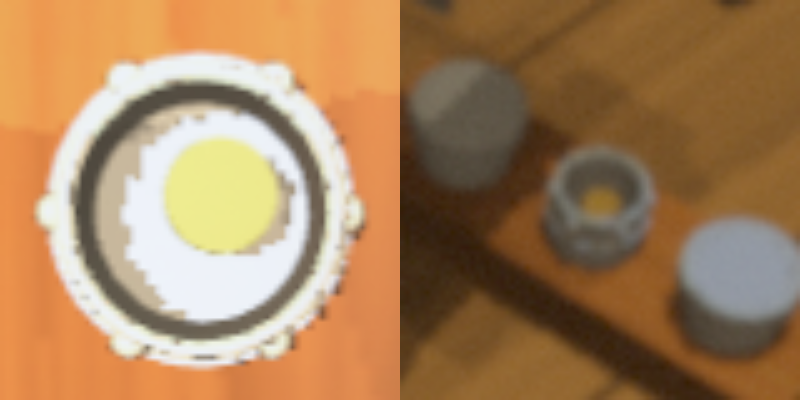

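The core stands upright inside the pot: yellow top at left tile (222,195), well inside the bore. Now the cap, viewed in the same relative geometry.

```bash
python3 -m pendant '{"dp":[[-0.01,0.03,0],[-0.025,0.075,0],[-0.045,0.13,0.01],[-0.06,0.18,0.03],[-0.075,0.22,0.045],[-0.082,0.24,0.05],[-0.082,0.242,0.05],[-0.082,0.242,0.05]],"rotation":[[0,0,0],[0,0,0],[0,0,0],[0,0,0],[0,0,0],[0,0,0],[0,0,0],[0,0,0]]}'
python3 -m pendant '{"dp":[[0,0,0],[0,0,0],[0,0,0],[0,0,0]],"rotation":[[0,0,0],[0,0,0],[0,0,0],[0,0,0]]}'
python3 - <<'E'
from m2 import *
c=cap('wrist');pickle.dump(c,open('w7.pkl','wb'));T=tool();print(np.round(T[:3,3],2),get_obs()['tcp_rot'])
print([(np.round(a,1).tolist(),np.round(b,1).tolist()) for a,b in blobs(c)])
E
```

```text
time: 11.42
tool_pos: [438.1, -78.2, 129.8]
tcp_rot: [3.142, -0.0, 0.165]
contact_force: [-0.2, 0.1, -0.3]
grip_width: 91.8
finger_force: 0.0
time: 11.92
tool_pos: [437.7, -78.3, 129.8]
tcp_rot: [3.141, -0.0, 0.165]
contact_force: [-0.0, 0.6, 0.8]
grip_width: 91.7
finger_force: 0.0
[437.64 -78.33 129.75] [ 3.14149111e+00 -2.98366494e-05  1.65057824e-01]
[([313.9, 144.9], [73.7, 75.5])]
```

```bash
python3 -m pendant '{"dp":[[0.03,-0.001,0],[0.06,-0.001,0.005],[0.069,-0.001,0.03],[0.069,-0.001,0.07],[0.069,-0.001,0.105],[0.069,-0.001,0.12],[0.069,-0.001,0.1265],[0.069,-0.001,0.1265]],"rotation":[[0,0,0],[0,0,0],[0,0,0],[0,0,0],[0,0,0],[0,0,0],[0,0,0],[0,0,0]]}'
python3 -m pendant '{"dp":[[0,0,0],[0,0,0],[0,0,0],[0,0,0],[0,0,0],[0,0,0]],"rotation":[[0,0,0],[0,0,0],[0,0,0],[0,0,0],[0,0,0],[0,0,0]]}' 0.0
python3 -m pendant '{"dp":[[0,0,0],[0,0,0],[0,0,0],[0,0,0]],"rotation":[[0,0,0],[0,0,0],[0,0,0],[0,0,0]]}' 0.0918
python3 -m pendant '{"dp":[[0,0,-0.02],[0,0,-0.06],[0,0,-0.1],[-0.02,0,-0.1265],[-0.05,0.001,-0.1265],[-0.069,0.001,-0.1265],[-0.069,0.001,-0.1265],[-0.069,0.001,-0.1265]],"rotation":[[0,0,0],[0,0,0],[0,0,0],[0,0,0],[0,0,0],[0,0,0],[0,0,0],[0,0,0]]}'
python3 -m pendant '{"dp":[[0,0,0],[0,0,0],[0,0,0],[0,0,0]],"rotation":[[0,0,0],[0,0,0],[0,0,0],[0,0,0]]}'
python3 - <<'E'
from m2 import *
for i in range(2):
    c=cap('wrist');T=tool();print(np.round(T[:3,3],2),get_obs()['tcp_rot'])
    print([(np.round(a,1).tolist(),np.round(b,1).tolist()) for a,b in blobs(c)])
E
```

```text
time: 12.98
tool_pos: [506.0, -66.3, 3.7]
tcp_rot: [3.141, -0.001, 0.165]
contact_force: [0.2, -0.3, 0.3]
grip_width: 91.8
finger_force: 0.0
time: 13.72
tool_pos: [505.6, -66.2, 3.4]
tcp_rot: [3.141, -0.0, 0.165]
contact_force: [-0.3, 0.0, 2.1]
grip_width: 54.6
finger_force: 30.0
time: 14.22
tool_pos: [505.5, -66.2, 3.1]
tcp_rot: [3.142, 0.0, 0.165]
contact_force: [0.2, 0.7, 0.9]
grip_width: 89.2
finger_force: 0.0
time: 15.22
tool_pos: [438.5, -78.6, 129.9]
tcp_rot: [3.141, -0.001, 0.165]
contact_force: [-1.2, 0.4, 0.4]
grip_width: 91.6
finger_force: 0.0
time: 15.72
tool_pos: [437.7, -78.4, 129.6]
tcp_rot: [3.142, 0.0, 0.165]
contact_force: [-0.7, -1.0, 0.2]
grip_width: 91.8
finger_force: 0.0
[437.66 -78.46 129.67] [3.14150186e+00 3.89513691e-05 1.64901513e-01]
[([314.7, 144.9], [74.0, 75.5])]
[437.67 -78.46 129.7 ] [ 3.14147854e+00 -3.45414816e-05  1.64844476e-01]
[([314.7, 144.9], [74.0, 75.4])]
```

After gripping, the cap reads u=314.7 for a tool-y offset of -0.95 mm. By the same geometry the pot is at (546.6,185.8), and both pot views agree to 0.2 mm. Regrip, lift and carry.

```bash
python3 -m pendant '{"dp":[[0.03,-0.001,0],[0.06,-0.001,0.005],[0.069,-0.001,0.03],[0.069,-0.001,0.07],[0.069,-0.001,0.105],[0.069,-0.001,0.12],[0.069,-0.001,0.1275],[0.069,-0.001,0.1275]],"rotation":[[0,0,0],[0,0,0],[0,0,0],[0,0,0],[0,0,0],[0,0,0],[0,0,0],[0,0,0]]}'
python3 -m pendant '{"dp":[[0,0,0],[0,0,0],[0,0,0],[0,0,0],[0,0,0],[0,0,0],[0,0,0]],"rotation":[[0,0,0],[0,0,0],[0,0,0],[0,0,0],[0,0,0],[0,0,0],[0,0,0]]}' 0.0
python3 -c "
from h import *
go([546.6,185.8,110],0.1645)"
python3 -m pendant '{"dp":[[0,0,-0.02],[0,0,-0.06],[0.01,-0.02,-0.1],[0.025,-0.065,-0.108],[0.04,-0.115,-0.108],[0.055,-0.165,-0.108],[0.07,-0.205,-0.108],[0.08,-0.23,-0.108]],"rotation":[[0,0,0],[0,0,0],[0,0,0],[0,0,0],[0,0,0],[0,0,0],[0,0,0],[0,0,0]]}'
python3 -m pendant '{"dp":[[0.002,-0.01,0],[0.002,-0.012,0],[0.002,-0.012,0],[0.002,-0.012,0],[0.002,-0.012,0],[0.002,-0.012,0]],"rotation":[[0,0,0],[0,0,0],[0,0,0],[0,0,0],[0,0,0],[0,0,0]]}'
python3 -c "
from h import *
go([546.6,185.8,72],0.1645)"
```

```text
time: 16.82
tool_pos: [506.0, -66.3, 2.7]
tcp_rot: [3.141, -0.001, 0.165]
contact_force: [-0.0, -0.8, -0.3]
grip_width: 91.8
finger_force: 0.0
time: 17.7
tool_pos: [505.6, -66.2, 2.4]
tcp_rot: [3.141, -0.0, 0.165]
contact_force: [-0.4, -1.0, 3.9]
grip_width: 54.5
finger_force: 30.0
at [505.6 -66.2   2.4] yaw 0.165 dp [ 0.0818 -0.2418 -0.1077] rotz 0.0
time: 18.7
tool_pos: [546.5, 176.0, 109.8]
tcp_rot: [-3.142, 0.0, 0.166]
contact_force: [0.5, -0.6, -0.1]
grip_width: 54.7
finger_force: 30.0
time: 19.45
tool_pos: [546.8, 185.6, 110.3]
tcp_rot: [3.141, -0.0, 0.164]
contact_force: [-0.5, -0.1, -0.1]
grip_width: 54.6
finger_force: 30.0
at [546.8 185.6 110.3] yaw 0.164 dp [-0.0002 -0.0002  0.0383] rotz -0.0
```

```bash
python3 -m pendant '{"dp":[[0,0,0.01],[0,0,0.025],[0,0,0.034],[0,0,0.038],[0,0,0.041],[0,0,0.043],[0,0,0.045],[0,0,0.045]],"rotation":[[0,0,0],[0,0,0],[0,0,0],[0,0,0],[0,0,0],[0,0,0],[0,0,0],[0,0,0]]}'
```

```text
time: 20.45
tool_pos: [546.7, 186.0, 65.2]
tcp_rot: [3.142, -0.0, 0.165]
contact_force: [0.2, 0.1, 0.2]
grip_width: 54.4
finger_force: 30.0
```

The lip is past the rim with no contact force. Press on gently.

```bash
for i in 1; do :; done; python3 -m pendant '{"dp":[[0,0,0.001],[0,0,0.002],[0,0,0.003],[0,0,0.003]],"rotation":[[0,0,0],[0,0,0],[0,0,0],[0,0,0]]}'
python3 -m pendant '{"dp":[[0,0,0.001],[0,0,0.0015],[0,0,0.002],[0,0,0.002]],"rotation":[[0,0,0],[0,0,0],[0,0,0],[0,0,0]]}'
```

```text
time: 20.95
tool_pos: [547.2, 186.1, 62.9]
tcp_rot: [3.142, -0.001, 0.165]
contact_force: [-0.2, 0.4, 3.9]
grip_width: 54.7
finger_force: 30.0
time: 21.45
tool_pos: [547.9, 186.2, 61.8]
tcp_rot: [3.142, -0.003, 0.165]
contact_force: [-0.2, 0.4, 10.6]
grip_width: 54.6
finger_force: 30.0
```

```bash
python3 -m pendant '{"dp":[[0,0,0.001],[0,0,0.002],[0,0,0.002],[0,0,0.002]],"rotation":[[0,0,0],[0,0,0],[0,0,0],[0,0,0]]}'
python3 -m pendant '{"dp":[[0,0,0.001],[0,0,0.002],[0,0,0.002],[0,0,0.002]],"rotation":[[0,0,0],[0,0,0],[0,0,0],[0,0,0]]}'
```

```text
time: 21.95
tool_pos: [546.3, 185.9, 57.2]
tcp_rot: [3.141, 0.001, 0.165]
contact_force: [1.2, -0.2, -6.9]
grip_width: 54.6
finger_force: 30.0
time: 22.45
tool_pos: [546.7, 186.0, 56.3]
tcp_rot: [3.141, -0.0, 0.165]
contact_force: [0.3, 0.5, -3.6]
grip_width: 54.8
finger_force: 30.0
```

Clicked over: the force now pulls down. Press onto the rim.

```bash
python3 -m pendant '{"dp":[[0,0,0.001],[0,0,0.002],[0,0,0.002],[0,0,0.002]],"rotation":[[0,0,0],[0,0,0],[0,0,0],[0,0,0]]}'
python3 -m pendant '{"dp":[[0,0,0.0007],[0,0,0.0015],[0,0,0.0015],[0,0,0.0015]],"rotation":[[0,0,0],[0,0,0],[0,0,0],[0,0,0]]}'
```

```text
time: 22.95
tool_pos: [546.9, 186.1, 55.4]
tcp_rot: [3.141, -0.001, 0.165]
contact_force: [-3.0, 0.2, 5.7]
grip_width: 54.5
finger_force: 30.0
time: 23.45
tool_pos: [547.0, 186.1, 55.3]
tcp_rot: [3.141, -0.002, 0.165]
contact_force: [-6.4, -0.9, 17.3]
grip_width: 54.7
finger_force: 30.0
```

```bash
python3 -m pendant '{"dp":[[0,0,0],[0,0,0],[0,0,0],[0,0,0],[0,0,0],[0,0,0],[0,0,0],[0,0,0]],"rotation":[[0,0,0],[0,0,0],[0,0,0],[0,0,0],[0,0,0],[0,0,0],[0,0,0],[0,0,0]]}'
python3 -c "
from h import *
c=cap('scene');save(c,'end.png',(320,140,450,250),5)"
```

```text
time: 24.45
tool_pos: [547.0, 186.1, 55.3]
tcp_rot: [3.141, -0.002, 0.165]
contact_force: [-5.7, -1.8, 17.5]
grip_width: 54.6
finger_force: 30.0
```

View pics/end.png

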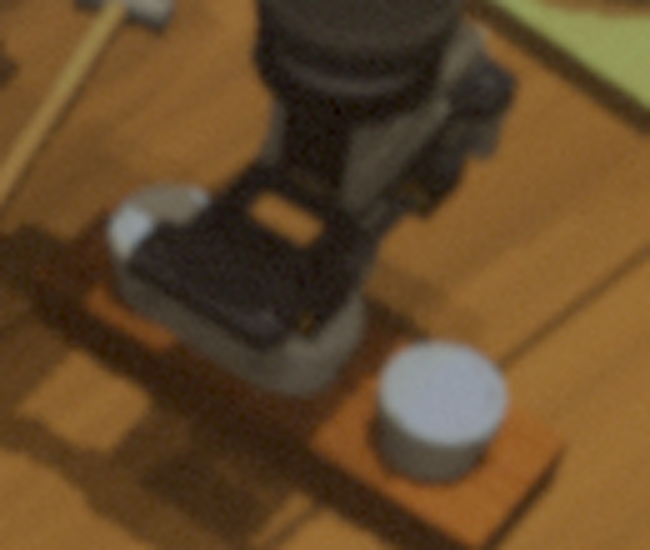

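The gripper is over the middle well, crop (270,290), hiding the cap. The neighbouring capped pots are in place. Force is steady at 17.5 N and the height is at home, so I hand it in.

```bash
python3 -c "
from plant import workorder
print(workorder.close_job())"
```

```text
the job is handed in; nothing more can be done
None
```

The core is in the open pot and the small cap clicked home; I handed the job in at about 24.5 s with the gripper still pressing it down at about 17 N (the gripper hid the cap in the last picture, so home and level rest on height, tool angle and force readings; no verdict came back).

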